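Function test of an emergency stop station

ROBOT

A 6-joint arm with a two-finger parallel gripper is mounted at the origin on a cart in front of the work surface, level with it; the furniture and walls round the work are solid. World frame = base frame: x ahead of the robot, y to its left, z up, the work surface at z = 0. Lengths are in m, angles in rad, forces in N, time in s.
With the tool pointing down it reaches from about 0.325 to 0.9 m from the base axis. Payload 3.5 kg.
Tool frame: the origin (TCP) lies between the finger pads; the fingertips stand 22 mm ahead of it and the grasp point (between the pads) lies 3 mm ahead of it (manip.tip_reach is the distance from the TCP to the fingertips, in m); z points along the fingers, y is the line along which they close (so a half turn about z gives the same grasp; the last joint's range is limited). The gripper opens to 85 mm and grips with 20 to 120 N. Pads are 22 mm wide; open, the fingers measure 114 mm over their backs; the gripper's body (76 mm by 85 mm) begins 54 mm behind the grasp point. The pads swing forward as they close: fully open they stand 13 mm farther back than shut.
Start: joints at [1.152, 0.276, -0.026, 1.268, 0, 1.467], TCP at [0.194, 0.594, 0.222] pointing down, gripper open.
Joint ranges: [-3.12, 3.12], [-0.85, 1.88], [-1.08, 1.24], [-1.95, 2.15], [-1.57, 1.53], [-3.14, 3.14]. Speed limits (rad/s): [2.57, 2.57, 3.14, 3.14, 3.14, 3.14].

INTERFACE

Orientations are given as a unit quaternion [x, y, z, w].
In Python, from plant import read_state, snapshot, manip gives the robot as it stands.
- The arm moves only by the tool play_rows, never from a script. Its argument "moves" is a list of rows, each a list of 3 entries, a list of its own where there are three numbers: the closure in counts, from 0 (fully open) to 255 (shut), then the shift along the tool's x, y, z in cm, then the turn, a rotation vector about the tool's x, y, z in degrees. A call has 1 to 20 rows; each row shifts and turns the commanded pose from where the row before left it, along the tool's axes as they then stand; what a row does not reach is not made up. A row lasts 1/10 s, in which the tool goes at most 50 mm and 8.59 degrees, less where a joint would pass 70% of its speed; a pose out of reach is approached as far as the arm can. A call is refused whole if a number of a shift passes 5 or a number of a turn 8.59, either way. A call with a gripper value outside its range is refused whole. The fingers move at their own pace and stop on an object; the grip force is fixed at half the most. Time passes only in rows, so rows that do not move let the fingers close. It gives the time, the measured TCP pose, the force, the opening and the grip force at its end, in the units of the state.
- read_state(): the state, without advancing time (a new reading comes with each control period).
- snapshot(name): name is "scene" or "top" or "wrist"; returns a dict with "img" (384x512x3 uint8, red, green, blue), "vfov" (degrees; the focal length in pixels is half the picture's height over the tangent of half this angle, whatever the lens; pixels are square), "cx", "cy" (the principal point, pixels), "position" and "rotation" of the camera in the world. Camera axes: x right, y down, z forward; pixel columns grow to the right and rows downward; lengths in m; the calibration is good to about 2 mm. A picture is of the moment at which its call begins. There is no depth.
- manip.hand_in(): hands the job in; it is judged then, once.
The state is a dict: "t": time; "joints": joint angles; "dq": joint speeds; "joint_efforts": joint torques, N m; "tool_pos": TCP position; "tool_rot": TCP orientation; "wrist_force": force on the tool from outside, world axes, zero at the start; "ft_torque": the same for the moment, N m; "opening": finger opening in m; "finger_force": force on a finger pad.
Only numpy, scipy, OpenCV 4.12 (cv2) and the standard library are available. Lean on these libraries where they do the work, as an engineer would, in place of code of your own. Each camera call takes 0.05 s, during which the arm holds its last target. There are 200 camera calls.

TASK

Test the emergency stop: push the winged mushroom head straight down until it latches and stays in by itself when you let go, then push one of its wings round clockwise (seen from above) until the head springs back out. After that, push the plain round reset button on the other box all the way in and let it come out again. All of this is only pushing: pick nothing up, and leave the beaker, timer, tape roll and marker where they are.

Things in the scene. Friction and masses are not known exactly. Their poses are not given: they have to be found in the camera images.
- stop_box: Fixed control station, a grey and white box 90 x 90 mm, 50 mm high, a black cable gland stub on its +x side, a mushroom head with two wings on its top. Origin: centre of the underside, on the axis of the head; z up.
- stop_top (a point): Centre of the top of the grey mushroom head, 90 mm above the worktop when out; it moves and turns with the head. The head is a round hub 44 mm across, 24 mm high (its underside 66 mm above the worktop, slightly domed on top), with two straight wings, one each side, along the point's +x and -x axes. The wings reach to 42 mm from the axis, are 12 mm thick and 15 mm high, from 6 to 21 mm below this point. z up.
- stop_press (a joint): How far the mushroom head is pushed in, m: 0 out, 0.0095 fully in. It takes about 4 N at first and 7 to 9 N to latch (more when hit fast). Once beyond about 0.008 a catch snaps over it and it stays at about 0.0075 when let go. A spring drives it out when it is twisted.
- stop_twist (a joint): Turn of the mushroom head, rad: 0 at rest, grows clockwise seen from above, up to 1.0; it does not turn the other way. A light spring (up to 0.15 N m) turns it back to 0 when let go. The latch lets go at about 0.45 to 0.65 rad.
- reset_box: Fixed control station, the same 90 x 90 x 50 mm box, with one plain round push button on top. Origin: centre of the underside, below the button; z up.
- reset_top (a point): Centre of the flat top of the reset push button, a grey cylinder 29 mm across, 67 mm above the worktop when out, standing 11 mm above its 42 mm steel collar; moves with it.
- reset_press (a joint): How far the reset button is pushed in, m: 0 out, 0.006 fully in (3 N at first, 6 N at the bottom). It springs back when let go.
- beaker: Loose glass beaker, 56 mm across, 70 mm high; origin under its centre. Bystander.
- timer: Loose white bench timer, 50 x 62 x 18 mm; origin under its centre. Bystander.
- tape: Loose roll of tape, 62 mm across, 18 mm high; origin under its centre. Bystander.
- marker: Loose black felt marker lying down, 132 mm long, 18 mm thick; origin under its centre. Bystander.
Not all that is in view belongs to the job. What is shaped like the reset_box but orange is not meant.

How it is judged:
By the outcome, as a careful person would: the job done as asked, in the order asked, and still so for the second after the job is handed in, with the robot touching nothing.
It also fails if it takes over 59 s, if anything falls off the work surface, if the arm or the gripper's body presses on something with over 40 N, if the wrist force passes 120 N, or if a joint passes its speed limit or range.

## Working session

There is one attempt and no reset: what is moved stays moved. The work goes in short steps, Python scripts to look and compute and a tool call to move; the robot and the scene stay as the last step left them, time stands still between calls to the robot, and variables do not carry over. Pictures are saved under pics/ and viewed, at most 10 in all, crops included, and the job is handed in when it is done.

Besides the shell and the picture viewer there is one more tool, called after "Call:" as name(argument=value, ...), one argument or row to a line, values as JSON. play_rows: Moves the arm, as the interface text tells. Its arguments: {"type":"object","properties":{"moves":{"type":"array"}},"required":["moves"]}

```bash
mkdir -p pics
cat > h.py <<'E'
import numpy as np,cv2
from plant import read_state,snapshot,manip
def snap(n,f):
    s=snapshot(n); cv2.imwrite('pics/'+f,s['img'][:,:,::-1]); np.savez('pics/'+f+'.npz',**{k:v for k,v in s.items()}); return s
def px2w(f,u,v,z):
    s=np.load('pics/'+f+'.npz'); fl=s['img'].shape[0]/2/np.tan(np.radians(float(s['vfov']))/2)
    d=s['rotation']@np.array([(u-s['cx'])/fl,(v-s['cy'])/fl,1]); p=s['position']; return p+d*(z-p[2])/d[2]
E
python3 - <<'E'
from h import *
for n in('scene','top'):
    s=snap(n,n+'1.png'); print(n,s['vfov'],s['cx'],s['cy'],s['position'],s['rotation'].round(3).tolist())
a=cv2.imread('pics/top1.png'); cv2.imwrite('pics/top1b.png',cv2.resize(a,(800,600)))
st=read_state();print(st)
E
```

```text
scene 45.169978923745845 250.73345127980525 190.96690041550931 [0.20157861 0.28769054 0.59941751] [-0.255, 0.856, -0.435, 0.116]
top 51.87631145959711 257.96161882304875 193.1672861457348 [ 0.37112798 -0.333       0.97617272] [0.735, -0.669, 0.074, -0.086]
{'t': 0.1, 'joints': array([ 1.15160923e+00,  2.77054043e-01, -2.77598551e-02,  1.26801446e+00,
        1.03762442e-05,  1.46738672e+00]), 'dq': array([-0.00150668, -0.00162729,  0.00333028, -0.00162072, -0.00062842,
       -0.00169009]), 'joint_efforts': array([-3.20121062e-04, -4.46709394e+01,  2.96128410e+01,  8.47267394e-03,
       -1.31391448e-04, -8.51458104e-07]), 'tool_pos': array([0.19380779, 0.59341603, 0.22106575]), 'tool_rot': array([ 1.57233488e-01,  9.87560934e-01, -9.80189204e-04, -2.67485022e-04]), 'wrist_force': array([ 0.33934483, -0.63133569,  0.76753368]), 'ft_torque': array([ 0.05583189, -0.05978997, -0.02130592]), 'finger_force': 0.0, 'opening': 0.085827737487843}
```

```bash
sed -i "s/d=s\['rotation'\]@/d=R.from_quat(s['rotation']).as_matrix()@/; 1a from scipy.spatial.transform import Rotation as R" h.py; python3 -c "
from h import *
for n in('scene','top'): print(px2w(n+'1.png',256,192,0))"
```

```text
[ 0.61435268 -0.40701125  0.        ]
[ 0.59765512 -0.30079001  0.        ]
```

View pics/top1b.png

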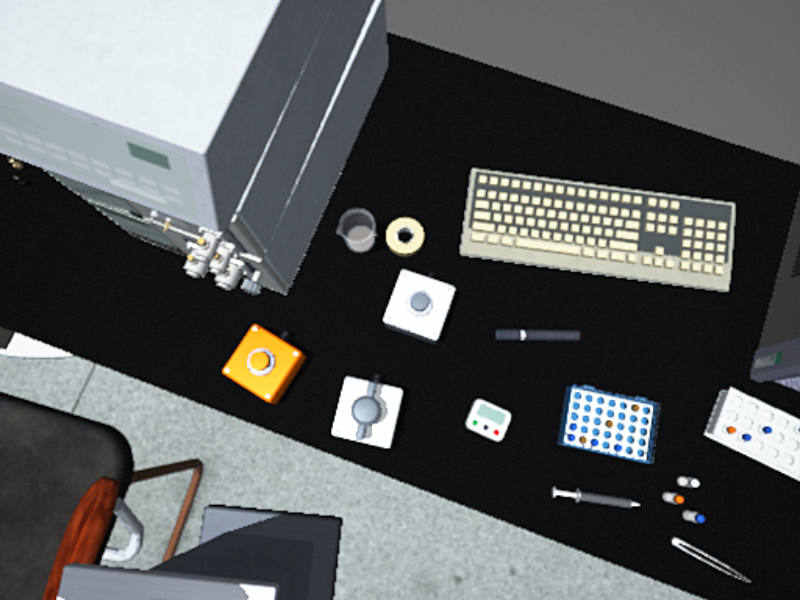

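View pics/scene1.png

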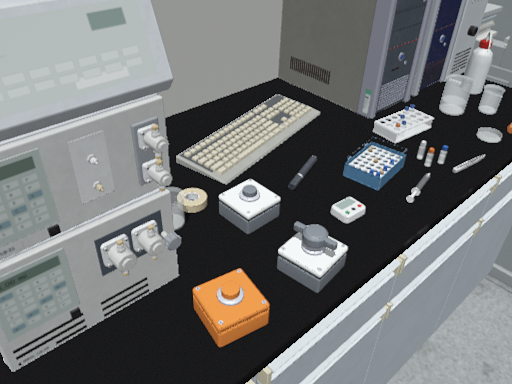

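Run:
```python
from h import *
k=1/1.5625
def t(n,u,v,z): print(n,px2w('top1.png',u*k,v*k,z).round(4))
t('head',366,407,.09);t('wing far',374,379,.077);t('wing near',361,438,.077)
for c in [(345,376),(405,381),(391,447),(333,438)]: t('sb',*c,.05)
t('reset',420,301,.067)
for c in [(400,270),(456,288),(436,341),(384,322)]: t('rb',*c,.05)
t('orange',261,361,.067); t('timer',488,420,.018);t('tape',405,236,.018);t('beaker',357,232,.0);t('marker',538,335,.018)
t('instr corner bottom',285,295,0);t('instr',390,70,0);t('valves',250,285,.1);t('valves',190,270,.1)
t('instr top corner',205,155,.4);t('edge',0,330,0);t('edge',333,455,0)
for n,u,v,z in[('head',316,231,.09),('reset',250,188,.067),('instr low',178,280,0),('valve',178,241,.15)]: print(n,px2w('scene1.png',u,v,z).round(4))
```

```text
head [ 0.417  -0.2706  0.09  ]
wing far [ 0.4588 -0.2769  0.077 ]
wing near [ 0.3737 -0.2673  0.077 ]
sb [ 0.4618 -0.2314  0.05  ]
sb [ 0.4628 -0.3218  0.05  ]
sb [ 0.3651 -0.3104  0.05  ]
sb [ 0.3699 -0.2244  0.05  ]
reset [ 0.5834 -0.3333  0.067 ]
rb [ 0.6339 -0.2979  0.05  ]
rb [ 0.6131 -0.387   0.05  ]
rb [ 0.5275 -0.363   0.05  ]
rb [ 0.5494 -0.2814  0.05  ]
orange [ 0.4705 -0.1067  0.067 ]
timer [ 0.4188 -0.453   0.018 ]
tape [ 0.7012 -0.2993  0.018 ]
beaker [ 0.707  -0.2182  0.    ]
marker [ 0.5574 -0.5229  0.018 ]
instr corner bottom [ 0.5886 -0.1133  0.    ]
instr [ 1.0143 -0.243   0.    ]
valves [ 0.5765 -0.0825  0.1   ]
valves [0.5909 0.0095 0.1   ]
instr top corner [ 0.6371 -0.1021  0.4   ]
edge [0.4882 0.3372 0.    ]
edge [ 0.3445 -0.2216  0.    ]
head [ 0.4116 -0.2665  0.09  ]
reset [ 0.5849 -0.3339  0.067 ]
instr low [ 0.5908 -0.1152  0.    ]
valve [ 0.5409 -0.0715  0.15  ]
```

Call:
play_rows(
  moves=[
    [255,[0,-4,0],[0,0,0]],
    [255,[0,-4,0],[0,0,0]],
    [255,[0,-4,0],[0,0,0]],
    [255,[0,-4,0],[0,0,0]],
    [255,[0,-4,0],[0,0,0]],
    [255,[0,0,0],[0,0,0]],
    [255,[0,0,0],[0,0,0]],
  ],
)

```text
t: 0.8
tool_pos: [0.1317, 0.4034, 0.222]
tool_rot: [0.157, 0.988, 0.0, 0.0]
wrist_force: [-0.1, -0.1, 0.8]
opening: -0.0001
finger_force: 0.0
```

Call:
play_rows(
  moves=[
    [255,[-4.43,-0.23,0],[0,0,6]],
    [255,[-4.43,-0.23,0],[0,0,6]],
    [255,[-4.43,-0.23,0],[0,0,6]],
    [255,[-4.43,-0.23,0],[0,0,6]],
    [255,[-4.43,-0.23,0],[0,0,6]],
    [255,[-4.43,-0.23,0],[0,0,6]],
    [255,[-4.43,-0.23,0],[0,0,6]],
    [255,[-4.43,-0.23,0],[0,0,6]],
    [255,[-4.43,-0.23,0],[0,0,6]],
    [255,[-4.43,-0.23,0],[0,0,6]],
    [255,[-4.43,-0.23,0],[0,0,6]],
    [255,[-4.43,-0.23,0],[0,0,6]],
    [255,[-4.43,-0.23,0],[0,0,6]],
    [255,[-4.43,-0.23,0],[0,0,6]],
    [255,[0,0,0],[0,0,0]],
    [255,[0,0,0],[0,0,0]],
  ],
)

```text
t: 2.4
tool_pos: [0.4162, -0.0888, 0.2222]
tool_rot: [0.778, 0.628, 0.0, 0.0]
wrist_force: [-0.4, -0.3, 0.4]
opening: 0.0
finger_force: 0.0
```

Call:
play_rows(
  moves=[
    [255,[-4.4,0.95,0],[0,0,0]],
    [255,[-4.4,0.95,0],[0,0,0]],
    [255,[-4.4,0.95,0],[0,0,0]],
    [255,[-4.4,0.95,0],[0,0,-7]],
    [255,[0,0,0],[0,0,0]],
    [255,[0,0,0],[0,0,0]],
  ],
)

```text
t: 3.0
tool_pos: [0.4162, -0.2671, 0.2218]
tool_rot: [0.738, 0.675, 0.0, -0.001]
wrist_force: [-1.0, 0.7, -0.3]
opening: -0.0003
finger_force: 0.0
```

Run:
```python
from h import *
snap('top','top2.png'); w=snap('wrist','wr2.png'); snap('scene','sc2.png')
print(w['position'],R.from_quat(w['rotation']).as_matrix().round(3))
st=read_state();print(st['tool_pos'],st['tool_rot'],st['joints'],manip.tip_reach)
a=[cv2.resize(cv2.imread('pics/wr2.png'),(800,600))]
cv2.imwrite('pics/wr2b.png',a[0])
```

```text
[ 0.42324268 -0.1920329   0.37210507] [[ 0.996 -0.083 -0.027]
 [-0.087 -0.954 -0.288]
 [-0.001  0.289 -0.957]]
[ 0.4157159  -0.26573316  0.22188948] [ 7.37026264e-01  6.75863922e-01  1.22078378e-04 -4.80247620e-04] [-7.00086127e-01  4.32164191e-02 -3.03333530e-01  1.22516764e+00
  3.65295983e-04  9.57233642e-01] 0.022
```

View pics/wr2b.png

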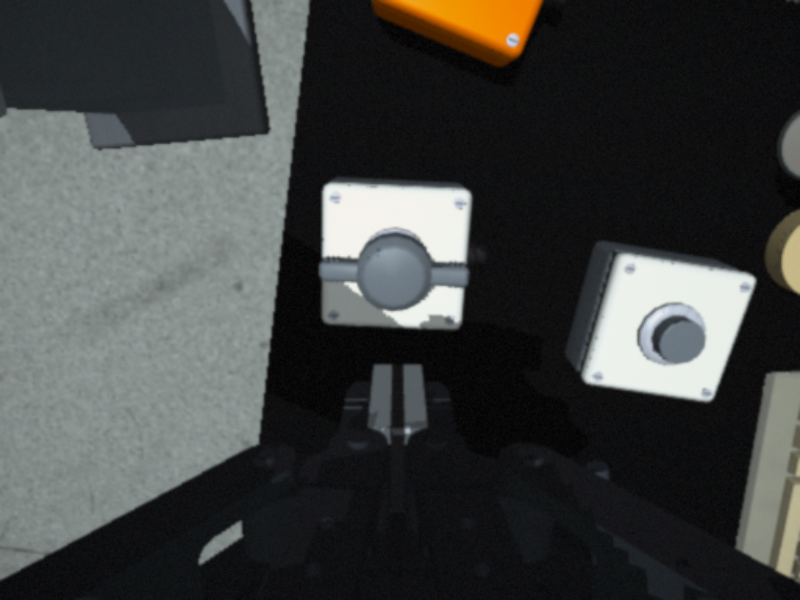

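Run:
```python
from h import *
k=1/1.5625
for n,u,v,z in [('head',395,271,.088),('w-',320,270,.077),('w+',468,276,.077),('reset',680,340,.067),('tip',398,366,.2)]: print(n,px2w('wr2.png',u*k,v*k,z).round(4))
```

```text
head [ 0.4154 -0.2656  0.088 ]
w- [ 0.3731 -0.2642  0.077 ]
w+ [ 0.4559 -0.275   0.077 ]
reset [ 0.5828 -0.329   0.067 ]
tip [ 0.4165 -0.2706  0.2   ]
```

Call:
play_rows(
  moves=[
    [255,[-0.2,0,4],[0,0,0]],
    [255,[0,0,4],[0,0,0]],
    [255,[0,0,2],[0,0,0]],
    [255,[0,0,0.3],[0,0,0]],
    [255,[0,0,0.2],[0,0,0]],
    [255,[0,0,0.2],[0,0,0]],
    [255,[0,0,0.2],[0,0,0]],
    [255,[0,0,0],[0,0,0]],
    [255,[0,0,0],[0,0,0]],
  ],
)

```text
t: 4.05
tool_pos: [0.4155, -0.27, 0.1138]
tool_rot: [0.738, 0.675, 0.0, 0.001]
wrist_force: [-0.8, 0.2, -0.2]
opening: -0.0002
finger_force: 0.0
```

Call:
play_rows(
  moves=[
    [255,[0,0,0.15],[0,0,0]],
    [255,[0,0,0.15],[0,0,0]],
    [255,[0,0,0.15],[0,0,0]],
    [255,[0,0,0.15],[0,0,0]],
    [255,[0,0,0.15],[0,0,0]],
    [255,[0,0,0.15],[0,0,0]],
    [255,[0,0,0],[0,0,0]],
    [255,[0,0,0],[0,0,0]],
  ],
)

```text
t: 4.85
tool_pos: [0.4151, -0.2696, 0.1041]
tool_rot: [0.738, 0.675, 0.0, -0.0]
wrist_force: [-0.2, -0.5, 0.6]
opening: 0.0002
finger_force: 0.0
```

Call:
play_rows(
  moves=[
    [255,[0,0,0.1],[0,0,0]],
    [255,[0,0,0.1],[0,0,0]],
    [255,[0,0,0],[0,0,0]],
  ],
)

```text
t: 5.15
tool_pos: [0.415, -0.2695, 0.102]
tool_rot: [0.738, 0.675, -0.0, -0.0]
wrist_force: [-0.0, -0.3, -0.6]
opening: 0.0002
finger_force: 0.0
```

Run:
```python
from h import *
st=read_state();print(st['tool_pos'],st['wrist_force'],st['ft_torque'])
w=snap('wrist','wr3.png'); s=snap('scene','sc3.png')
a=cv2.imread('pics/wr3.png')[100:300,150:400]; b=cv2.imread('pics/sc3.png')[150:310,230:430]
cv2.imwrite('pics/c3.png',np.hstack([cv2.resize(a,(400,320)),cv2.resize(b,(400,320))]))
```

```text
[ 0.41499849 -0.26949045  0.10197335] [-0.02986007 -0.29749796 -0.62225796] [ 0.03541051  0.03306485 -0.02719333]
```

View pics/c3.png

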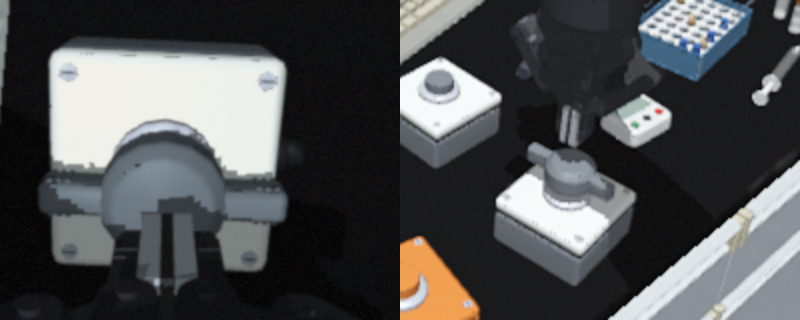

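```bash
cat >> h.py <<'E'
def proj(f,P):
    s=np.load('pics/'+f+'.npz'); fl=s['img'].shape[0]/2/np.tan(np.radians(float(s['vfov']))/2)
    c=R.from_quat(s['rotation']).as_matrix().T@(np.array(P)-s['position']); return (c[:2]/c[2]*fl+[s['cx'],s['cy']]).round(1)
E
python3 - <<'E'
from h import *
for z in(.08,.09,.1): print(z,'scene',proj('sc3.png',[.415,-.2695,z]),'wrist',proj('wr3.png',[.415,-.2695,z]))
E
```

```text
0.08 scene [314.3 233.7] wrist [252.9 226.8]
0.09 scene [314.9 229.3] wrist [252.8 234.6]
0.1 scene [315.6 224.7] wrist [252.8 243.4]
```

Call:
play_rows(
  moves=[
    [255,[0,0,0.1],[0,0,0]],
    [255,[0,0,0.1],[0,0,0]],
    [255,[0,0,0.1],[0,0,0]],
    [255,[0,0,0],[0,0,0]],
  ],
)

```text
t: 5.65
tool_pos: [0.415, -0.2694, 0.0989]
tool_rot: [0.738, 0.675, -0.0, -0.0]
wrist_force: [-0.7, -0.2, 0.0]
opening: -0.0001
finger_force: 0.0
```

Call:
play_rows(
  moves=[
    [255,[0,0,0.1],[0,0,0]],
    [255,[0,0,0.1],[0,0,0]],
    [255,[0,0,0.1],[0,0,0]],
    [255,[0,0,0],[0,0,0]],
  ],
)

```text
t: 6.05
tool_pos: [0.415, -0.2695, 0.0959]
tool_rot: [0.738, 0.675, -0.0, -0.0]
wrist_force: [-1.3, 0.1, -0.2]
opening: -0.0001
finger_force: 0.0
```

Run:
```python
from h import *
w=snap('wrist','wr4.png'); s=snap('scene','sc4.png')
a=cv2.imread('pics/wr4.png')[150:290,180:330]; b=cv2.imread('pics/sc4.png')[180:280,260:360]
cv2.imwrite('pics/c4.png',np.hstack([cv2.resize(a,(428,400),interpolation=2),cv2.resize(b,(372,400),interpolation=2)]))
```

```text
(no output)
```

View pics/c4.png

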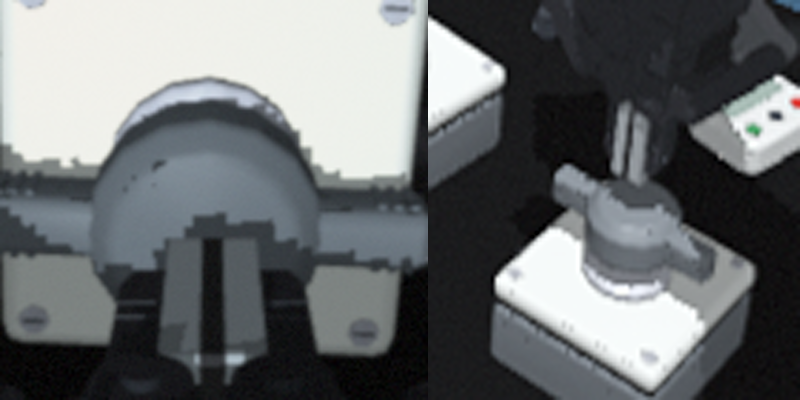

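Call:
play_rows(
  moves=[
    [255,[0,0,0.1],[0,0,0]],
    [255,[0,0,0.1],[0,0,0]],
    [255,[0,0,0.1],[0,0,0]],
    [255,[0,0,0],[0,0,0]],
  ],
)

```text
t: 6.55
tool_pos: [0.415, -0.2695, 0.0929]
tool_rot: [0.738, 0.675, -0.0, -0.0]
wrist_force: [-0.4, -0.6, 0.6]
opening: -0.0002
finger_force: 0.0
```

Call:
play_rows(
  moves=[
    [255,[0,0,0.1],[0,0,0]],
    [255,[0,0,0.1],[0,0,0]],
    [255,[0,0,0.1],[0,0,0]],
    [255,[0,0,0.1],[0,0,0]],
    [255,[0,0,0],[0,0,0]],
  ],
)

```text
t: 7.05
tool_pos: [0.415, -0.2695, 0.0889]
tool_rot: [0.738, 0.675, -0.0, -0.0]
wrist_force: [0.7, 0.8, 0.4]
opening: -0.0
finger_force: 0.0
```

Run:
```python
from h import *
st=read_state();print({k:np.round(v,3) for k,v in st.items()})
w=snap('wrist','wr5.png'); s=snap('scene','sc5.png'); snap('top','top5.png')
a=cv2.imread('pics/sc4.png')[180:280,260:360]; b=cv2.imread('pics/sc5.png')[180:280,260:360]
c=cv2.imread('pics/wr5.png')[150:290,180:330];d=cv2.imread('pics/sc2.png')[180:280,260:360]
r=lambda i:cv2.resize(i,(400,300),interpolation=2)
cv2.imwrite('pics/c5.png',np.vstack([np.hstack([r(d),r(a)]),np.hstack([r(b),r(c)])]))
```

```text
{'t': np.float64(7.05), 'joints': array([-0.707,  0.161, -0.475,  0.936,  0.   ,  0.953]), 'dq': array([ 0.   , -0.001,  0.002,  0.004, -0.001, -0.   ]), 'joint_efforts': array([-7.0000e-03, -3.4013e+01,  2.5276e+01, -2.6000e-02, -0.0000e+00,
       -0.0000e+00]), 'tool_pos': array([ 0.415, -0.269,  0.089]), 'tool_rot': array([ 0.738,  0.675, -0.   , -0.   ]), 'wrist_force': array([0.699, 0.816, 0.408]), 'ft_torque': array([-0.045, -0.024, -0.02 ]), 'finger_force': np.float64(0.0), 'opening': np.float64(-0.0)}
```

View pics/c5.png

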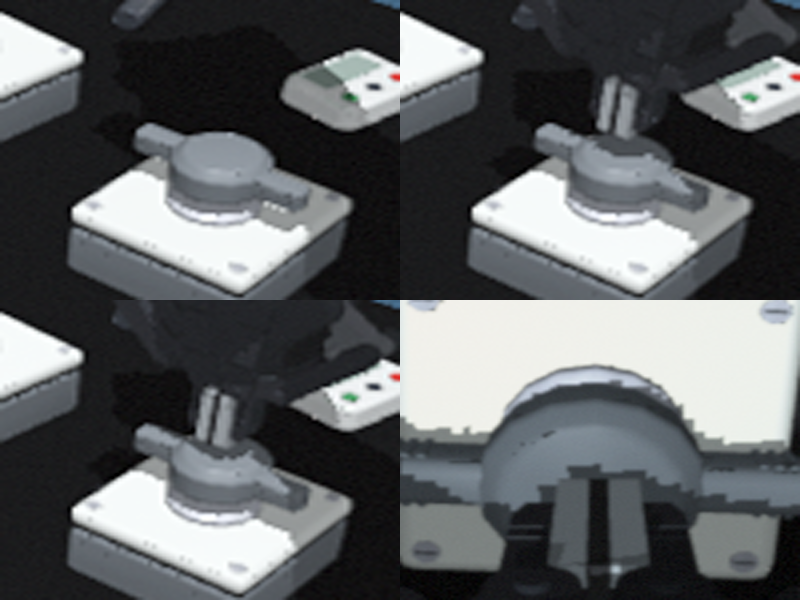

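Call:
play_rows(
  moves=[
    [255,[0,0,0.1],[0,0,0]],
    [255,[0,0,0.1],[0,0,0]],
    [255,[0,0,0.1],[0,0,0]],
    [255,[0,0,0.1],[0,0,0]],
    [255,[0,0,0],[0,0,0]],
  ],
)

```text
t: 7.7
tool_pos: [0.415, -0.2695, 0.0849]
tool_rot: [0.738, 0.675, -0.0, -0.0]
wrist_force: [-0.0, 0.3, -0.5]
opening: 0.0002
finger_force: 0.0
```

Call:
play_rows(
  moves=[
    [255,[0,0,0.1],[0,0,0]],
    [255,[0,0,0.1],[0,0,0]],
    [255,[0,0,0.1],[0,0,0]],
    [255,[0,0,0],[0,0,0]],
  ],
)

```text
t: 8.1
tool_pos: [0.415, -0.2695, 0.0819]
tool_rot: [0.738, 0.675, -0.0, -0.0]
wrist_force: [0.0, 0.1, -0.2]
opening: -0.0003
finger_force: 0.0
```

Call:
play_rows(
  moves=[
    [255,[0,0,0.1],[0,0,0]],
    [255,[0,0,0.1],[0,0,0]],
    [255,[0,0,0.1],[0,0,0]],
    [255,[0,0,0],[0,0,0]],
  ],
)

```text
t: 8.5
tool_pos: [0.4152, -0.2697, 0.0796]
tool_rot: [0.738, 0.675, -0.0, 0.0]
wrist_force: [-0.8, 1.0, 4.8]
opening: 0.0002
finger_force: 2.3
```

Call:
play_rows(
  moves=[
    [255,[0,0,0.1],[0,0,0]],
    [255,[0,0,0.1],[0,0,0]],
    [255,[0,0,0.1],[0,0,0]],
    [255,[0,0,0.1],[0,0,0]],
    [255,[0,0,0.1],[0,0,0]],
    [255,[0,0,0.1],[0,0,0]],
    [255,[0,0,0],[0,0,0]],
    [255,[0,0,0],[0,0,0]],
  ],
)

```text
t: 9.3
tool_pos: [0.4154, -0.2698, 0.0735]
tool_rot: [0.738, 0.675, 0.0, 0.0]
wrist_force: [-1.0, -0.1, 4.4]
opening: 0.0
finger_force: 2.2
```

Call:
play_rows(
  moves=[
    [255,[0,0,0.1],[0,0,0]],
    [255,[0,0,0.1],[0,0,0]],
    [255,[0,0,0.1],[0,0,0]],
    [255,[0,0,0],[0,0,0]],
    [255,[0,0,0],[0,0,0]],
  ],
)

```text
t: 9.8
tool_pos: [0.4154, -0.2698, 0.0709]
tool_rot: [0.738, 0.675, -0.0, 0.0]
wrist_force: [-1.8, 1.1, 8.2]
opening: 0.0002
finger_force: 4.1
```

Call:
play_rows(
  moves=[
    [255,[0,0,0.1],[0,0,0]],
    [255,[0,0,0],[0,0,0]],
    [255,[0,0,0.1],[0,0,0]],
    [255,[0,0,0],[0,0,0]],
    [255,[0,0,0],[0,0,0]],
  ],
)

```text
t: 10.3
tool_pos: [0.4157, -0.2701, 0.0706]
tool_rot: [0.738, 0.675, 0.0, 0.001]
wrist_force: [-4.1, 3.8, 19.1]
opening: 0.0001
finger_force: 9.7
```

Call:
play_rows(
  moves=[
    [255,[0,0,-0.5],[0,0,0]],
    [255,[0,0,-1.5],[0,0,0]],
    [255,[0,0,-4],[0,0,0]],
    [255,[4,0,-2],[0,0,0]],
    [255,[4,0,0],[0,0,0]],
    [255,[0,0,0],[0,0,0]],
    [255,[0,0,0],[0,0,0]],
  ],
)

```text
t: 11.0
tool_pos: [0.422, -0.1893, 0.1477]
tool_rot: [0.737, 0.676, -0.0, 0.0]
wrist_force: [-0.6, -0.6, 0.7]
opening: 0.0001
finger_force: 0.0
```

Run:
```python
from h import *
st=read_state();print(st['tool_pos'],st['wrist_force'])
w=snap('wrist','wr6.png'); s=snap('scene','sc6.png'); snap('top','top6.png')
a=cv2.imread('pics/sc2.png')[180:280,260:360]; b=cv2.imread('pics/sc6.png')[180:280,260:360]
c=cv2.imread('pics/wr6.png');d=cv2.imread('pics/top6.png')[200:320,150:310]
r=lambda i:cv2.resize(i,(400,300),interpolation=2)
cv2.imwrite('pics/c6.png',np.vstack([np.hstack([r(a),r(b)]),np.hstack([r(c),r(d)])]))
```

```text
[ 0.42202001 -0.18927797  0.14768168] [-0.62974152 -0.59387636  0.73769256]
```

View pics/c6.png

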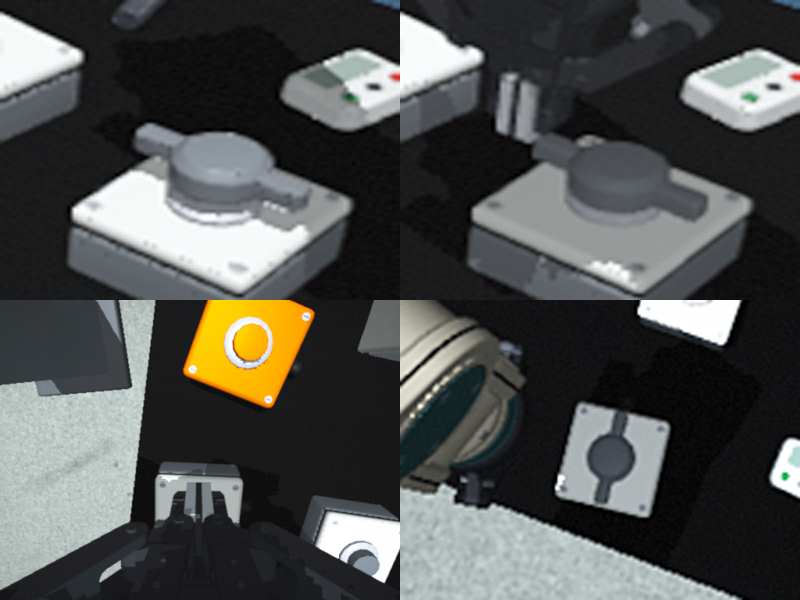

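Run:
```python
from h import *
for z in(.125,.158): print(proj('sc6.png',[.422,-.189,z]),proj('sc6.png',[.422,-.178,z]),proj('wr6.png',[.422,-.189,z]),proj('wr6.png',[.422,-.178,z]))
w=np.load('pics/wr6.png.npz');print(w['position'])
print([px2w('top6.png',150+(u-400)*.4,200+(v-300)*.4,z).round(4) for u,v,z in[(611,456,.0825),(622,411,.07),(600,502,.07)]])
```

```text
[289.8 239.2] [286.3 243.3] [252.9 225.8] [251.1 206.7]
[291.5 222.6] [287.9 226.7] [252.6 255.1] [250.4 232.7]
[ 0.42921959 -0.11475162  0.29792209]
[array([ 0.4132, -0.2709,  0.0825]), array([ 0.4552, -0.2757,  0.07  ]), array([ 0.3724, -0.2646,  0.07  ])]
```

Call:
play_rows(
  moves=[
    [255,[0,0,0],[0,0,2.6]],
    [255,[-2.6,2.2,0],[0,0,0]],
    [255,[-2.6,2.15,0],[0,0,0]],
    [255,[0,0,0],[0,0,0]],
    [255,[0,0,4],[0,0,0]],
    [255,[0,0,3],[0,0,0]],
    [255,[0,0,1.2],[0,0,0]],
    [255,[0,0,0.5],[0,0,0]],
    [255,[0,0,0.45],[0,0,0]],
    [255,[0,0,0],[0,0,0]],
  ],
)

```text
t: 12.15
tool_pos: [0.4589, -0.2477, 0.0573]
tool_rot: [0.753, 0.658, 0.0, 0.001]
wrist_force: [0.2, 0.7, 1.3]
opening: -0.0
finger_force: 0.0
```

Call:
play_rows(
  moves=[
    [255,[-0.5,0,0],[0,0,0]],
    [255,[-0.5,0,0],[0,0,0]],
    [255,[-0.36,0.13,0],[0,0,5]],
    [255,[-0.36,0.13,0],[0,0,5]],
    [255,[-0.36,0.13,0],[0,0,5]],
    [255,[-0.36,0.13,0],[0,0,5]],
    [255,[0,0,0],[0,0,0]],
  ],
)

```text
t: 12.85
tool_pos: [0.4591, -0.273, 0.0574]
tool_rot: [0.856, 0.517, 0.001, 0.001]
wrist_force: [1.1, 1.3, 1.3]
opening: -0.0002
finger_force: 0.9
```

Call:
play_rows(
  moves=[
    [255,[-0.36,0.13,0],[0,0,5]],
    [255,[-0.36,0.13,0],[0,0,5]],
    [255,[-0.36,0.13,0],[0,0,5]],
    [255,[-0.36,0.13,0],[0,0,5]],
    [255,[0,0,0],[0,0,0]],
  ],
)

```text
t: 13.35
tool_pos: [0.4554, -0.2877, 0.0574]
tool_rot: [0.932, 0.362, 0.001, 0.001]
wrist_force: [2.6, 1.7, 0.7]
opening: -0.0001
finger_force: 1.4
```

Run:
```python
from h import *
st=read_state();print(st['tool_pos'],st['wrist_force'],st['ft_torque'])
w=snap('wrist','wr7.png'); s=snap('scene','sc7.png'); snap('top','top7.png')
a=cv2.imread('pics/sc7.png')[165:285,250:410]
c=cv2.imread('pics/wr7.png')
r=lambda i:cv2.resize(i,(400,300),interpolation=2)
cv2.imwrite('pics/c7.png',np.hstack([r(a),r(c)]))
```

```text
[ 0.45544622 -0.28765236  0.05737436] [2.6225939  1.70369599 0.68024878] [ 0.27161002 -0.57653956  0.01324476]
```

View pics/c7.png

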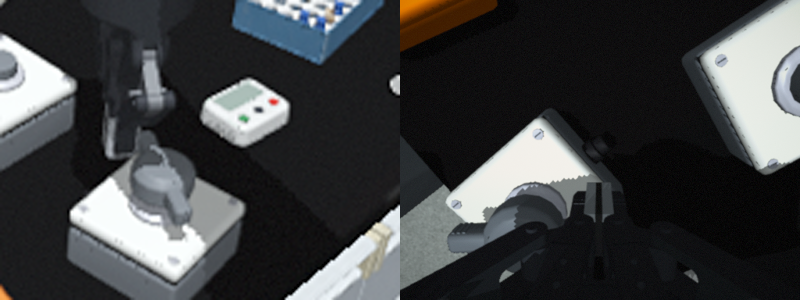

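Call:
play_rows(
  moves=[
    [255,[-0.36,0.13,0],[0,0,5]],
    [255,[-0.36,0.13,0],[0,0,5]],
    [255,[0,0,0],[0,0,0]],
    [255,[0,0,0],[0,0,0]],
  ],
)

```text
t: 13.9
tool_pos: [0.4516, -0.2943, 0.0573]
tool_rot: [0.96, 0.28, 0.001, 0.001]
wrist_force: [5.2, 0.2, 0.9]
opening: -0.0001
finger_force: 1.8
```

Call:
play_rows(
  moves=[
    [255,[0.5,0,0],[0,0,0]],
    [255,[1,0,0],[0,0,0]],
    [255,[1.5,0,0],[0,0,0]],
    [255,[0,0,-4],[0,0,0]],
    [255,[0,0,-4],[0,0,0]],
    [255,[3,4,0],[0,0,-5]],
    [255,[0,0,0],[0,0,-5]],
    [255,[0,0,0],[0,0,0]],
    [255,[0,0,0],[0,0,0]],
  ],
)

```text
t: 14.8
tool_pos: [0.5215, -0.2942, 0.1355]
tool_rot: [0.933, 0.36, -0.001, -0.001]
wrist_force: [-0.0, 0.5, -0.5]
opening: 0.0004
finger_force: 0.0
```

Run:
```python
from h import *
st=read_state();print(st['tool_pos'],st['tool_rot'],st['wrist_force'])
w=snap('wrist','wr8.png'); s=snap('scene','sc8.png'); snap('top','top8.png')
a=cv2.imread('pics/sc2.png')[180:280,260:360]; b=cv2.imread('pics/sc8.png')[180:280,260:360]
c=cv2.imread('pics/wr8.png');d=cv2.imread('pics/top8.png')[160:280,180:340]
r=lambda i:cv2.resize(i,(400,300),interpolation=2)
cv2.imwrite('pics/c8.png',np.vstack([np.hstack([r(a),r(b)]),np.hstack([r(c),r(d)])]))
```

```text
[ 0.52148499 -0.29419639  0.13547744] [ 0.9328054   0.36037653 -0.00123343 -0.00115225] [-0.03770974  0.45057278 -0.5317099 ]
```

View pics/c8.png

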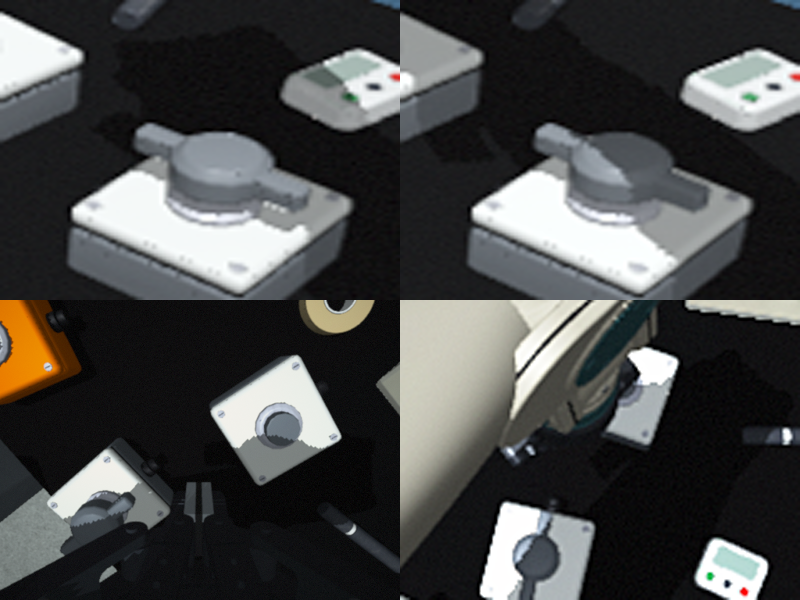

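Run:
```python
from h import *
p=px2w('wr8.png',281*1.28,129*1.28,.067);st=read_state()
M=R.from_quat(st['tool_rot']).as_matrix(); print(p.round(4),M.T@(np.array([.5835,-.332,.09])-st['tool_pos']),M.T@(p-st['tool_pos']))
```

```text
[ 0.5845 -0.329   0.067 ] [0.02079781 0.06957821 0.04580244] [0.02357506 0.06804083 0.06880309]
```

Call:
play_rows(
  moves=[
    [255,[1.1,3.45,0],[0,0,0]],
    [255,[1.1,3.4,0],[0,0,0]],
    [255,[0,0,0],[0,0,0]],
    [255,[0,0,4],[0,0,0]],
    [255,[0,0,2],[0,0,0]],
    [255,[0,0,1],[0,0,0]],
    [255,[0,0,0.3],[0,0,0]],
    [255,[0,0,0],[0,0,0]],
    [255,[0,0,0],[0,0,0]],
  ],
)

```text
t: 15.85
tool_pos: [0.5857, -0.3319, 0.0652]
tool_rot: [0.933, 0.361, 0.001, 0.001]
wrist_force: [-0.0, 0.3, 0.2]
opening: -0.0003
finger_force: 0.0
```

Call:
play_rows(
  moves=[
    [255,[0,0,0.2],[0,0,0]],
    [255,[0,0,0.2],[0,0,0]],
    [255,[0,0,0.2],[0,0,0]],
    [255,[0,0,0.1],[0,0,0]],
    [255,[0,0,0.1],[0,0,0]],
    [255,[0,0,0.1],[0,0,0]],
    [255,[0,0,0.1],[0,0,0]],
    [255,[0,0,0],[0,0,0]],
    [255,[0,0,0],[0,0,0]],
  ],
)

```text
t: 16.75
tool_pos: [0.5851, -0.3314, 0.0539]
tool_rot: [0.933, 0.361, 0.0, 0.0]
wrist_force: [-0.4, 0.8, 4.9]
opening: -0.0
finger_force: 2.3
```

Button is going in (about 3 mm); push on to the stop.

Call:
play_rows(
  moves=[
    [255,[0,0,0.1],[0,0,0]],
    [255,[0,0,0.1],[0,0,0]],
    [255,[0,0,0.1],[0,0,0]],
    [255,[0,0,0.1],[0,0,0]],
    [255,[0,0,0],[0,0,0]],
    [255,[0,0,0],[0,0,0]],
  ],
)

```text
t: 17.35
tool_pos: [0.5853, -0.3315, 0.0518]
tool_rot: [0.933, 0.361, 0.0, 0.001]
wrist_force: [-2.8, 1.8, 13.2]
opening: 0.0001
finger_force: 6.6
```

Call:
play_rows(
  moves=[
    [255,[0,0,0.1],[0,0,0]],
    [255,[0,0,0],[0,0,0]],
    [255,[0,0,0],[0,0,0]],
  ],
)

```text
t: 17.65
tool_pos: [0.5853, -0.3315, 0.0518]
tool_rot: [0.933, 0.361, 0.0, 0.001]
wrist_force: [-5.3, 2.7, 17.1]
opening: 0.0003
finger_force: 8.7
```

Hard stop reached; now lift off and check.

Call:
play_rows(
  moves=[
    [255,[0,0,-0.5],[0,0,0]],
    [255,[0,0,-1],[0,0,0]],
    [255,[0,0,-4],[0,0,0]],
    [255,[0,0,-4],[0,0,0]],
    [255,[0,-4,-2],[0,0,0]],
    [255,[0,-4,0],[0,0,0]],
    [255,[0,0,0],[0,0,0]],
    [255,[0,0,0],[0,0,0]],
    [255,[0,0,0],[0,0,0]],
  ],
)

```text
t: 18.55
tool_pos: [0.5314, -0.2725, 0.1632]
tool_rot: [0.933, 0.361, -0.0, 0.0]
wrist_force: [0.5, 0.0, 0.5]
opening: 0.0001
finger_force: 0.0
```

Run:
```python
from h import *
st=read_state();print(st['tool_pos'],st['wrist_force'])
snap('scene','sc9.png')
a=cv2.imread('pics/scene1.png')[140:300,160:380]; b=cv2.imread('pics/sc9.png')[140:300,160:380]
r=lambda i:cv2.resize(i,(400,300),interpolation=2)
cv2.imwrite('pics/c9.png',np.hstack([r(a),r(b)]))
```

```text
[ 0.53139617 -0.27247184  0.16323443] [0.4751719  0.02876305 0.50172016]
```

View pics/c9.png

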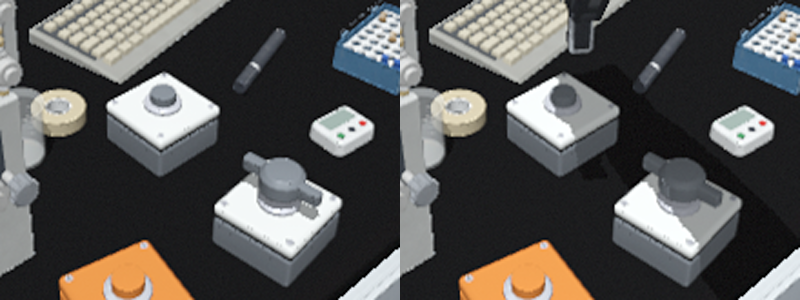

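The stop head and the reset button are both out again. The bystanders have not moved and the arm is clear of everything.

```bash
python3 -c "
from plant import manip
print(manip.hand_in())"
```

```text
the job is handed in; nothing more can be done
None
```

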